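# Press a lens barrel into a V-block

## Robot

A 7-joint arm with a two-finger parallel gripper is mounted at the origin on a cart in front of the work surface, level with it; the furniture and walls round the work are solid. World frame = base frame: x ahead of the robot, y to its left, z up, the work surface at z = 0. Lengths are in m, angles in degrees, forces in N, time in s.
With the tool pointing down it reaches from about 0.4 to 0.85 m from the base axis. Payload 6.9 kg.
Tool frame: the origin (TCP) lies at the very end of the fingers, on their centre line; the grasp point (between the pads) lies 19 mm behind it; y points along the fingers, x is the direction in which the jaws open and shut, and the axes are right-handed (so a half turn about y gives the same grasp; the last joint's range is limited). The gripper opens to 85 mm and grips with 20 to 120 N. Pads are 22 mm wide; open, the fingers measure 114 mm over their backs; the gripper's body (76 mm by 85 mm) begins 54 mm behind the grasp point. The pads swing forward as they close: fully open they stand 13 mm farther back than shut.
Start: joints at [-57.496, 29.078, -13.613, 85.955, 7.202, 65.827, -8.869], TCP at [0.278, 0.56, 0.231] pointing down, gripper open.
Joint ranges: [-176.47, 176.47], [-13.61, 117.27], [-81.72, 77.17], [0.22, 143.17], [-87.28, 267.28], [10, 112.55], [-165.47, 165.47]. Speed limits (degrees/s): [136.94, 136.94, 180, 180, 180, 180, 180].

## Interface

Orientations are given as [roll, pitch, yaw] about the fixed x, y, z axes, in that order (R = Rz(yaw) Ry(pitch) Rx(roll)).
In Python, from plant import r gives the robot as it stands. Calls block until the motion is done:
- r.movep(position, orientation): joint-space move of the TCP to a pose.
- r.move_l(position, orientation=None, speed=0.15): straight line of the TCP; orientation=None keeps the orientation; speed is the mean speed in m/s.
- r.set_joints(angles): joint-space move.
- r.set_gripper(opening, effort=None): finger opening in m; effort is the grip in N (None keeps the last); returns when the fingers have stopped.
- r.sleep(seconds).
- r.ik(position, orientation): joint angles nearest the present ones, or None.
- r.observe(): the state.
- r.get_image(name): name is "side" or "top"; returns the picture (400x640x3 uint8, blue, green, red); there is no depth.
- r.calibration(name): a dict with "camera_matrix" (3x3 intrinsics, pixels), "eye" and "attitude" of the camera in the world. Camera axes: x right, y up, looking along -z (the intrinsics and any distortion apply to the point x, -y, -z); pixel columns grow to the right and rows downward; lengths in m; the calibration is good to about 2 mm. A picture is of the moment at which its call begins. calibration takes no time and is no camera call.
A pose or a line that the arm cannot do raises r.PlanningError and nothing moves.
- r.job_done(): hands the job in, once; it reports no verdict.
Trained networks look in the newest picture that a camera, given by its name, has taken for a name from the list of things; names that differ only in an ending like _2 or _b are one class to them, and where a whole thing is asked for, a point or a joint stands for the part that bears it (a point fixed in the world has none). Each returns a list of dicts, best first, with "confidence" (0 to 1); they miss things now and then, are a little off and sometimes report something else, mostly with a low value. They report only what shows in the picture. A call takes as long as a camera call. They do not tell look-alikes from the thing itself.
- r.recognise(camera, target): "centre" ([column, row] in pixels, amid what is visible of it).
The state is a dict: "time_s": time; "joint_positions": joint angles; "dq": joint speeds; "joint_efforts": joint torques, N m; "ee_pos": TCP position; "tool_rot": TCP orientation; "ft_force": force on the tool from outside, world axes, zero at the start; "moment": the same for the moment, N m; "grip_width": finger opening in m.
Only numpy, scipy, OpenCV 4.12 (cv2) and the standard library are available. Lean on these libraries where they do the work, as an engineer would, in place of code of your own. Each camera call takes 0.05 s, during which the arm holds its last target.

## Task

Slide the steel V-block along the aluminium plate, without lifting it, from the marked place it stands on to the empty marked place, squarely inside the corner marks. Then take the lens barrel out of its low plastic rest, lay it centrally into the V, and press it gently but firmly (about 10 N) down onto both sloping sides; finish like that, with the gripper still holding the barrel pressed in the V. Leave the bottle, the tin and the spool where they are.

Things in the scene. Friction and masses are not known exactly. Their poses are not given: they have to be found in the camera images.
- plate: aluminium ground plate fixed to the bench, 150 (its x) x 280 (its y) x 8 mm thick; origin at the centre of its underside, on the bench top. Its top, on which the V-block slides, is 8 mm above the origin and slick (friction about 0.12), so the block gives way sideways easily. The two marked places lie 140 mm apart along its y.
- mark_a: the marked place on which the V-block stands at the start: four flat dark corner marks (0.6 mm, nothing to bump into) round a 106 (x) x 70 (y) mm field; origin at the field's centre, on the plate's top
- mark_b: the empty marked place, same four corner marks and same field, to which the V-block goes; origin at the field's centre, on the plate's top; axes parallel to mark_a's
- v_block: loose steel V-block, about 0.6 kg, 96 (its x) x 60 (y) x 51 mm high; origin at the centre of its underside. Two yokes, at x = -48..-30 and 30..48 mm, carry an upward 90 degree V along x, 48 mm wide at the mouth. The 60 mm between them are open but for a low web, 44 mm wide (y = -22..22) and 22 mm high, which can be gripped from above across y to slide the block
- v_seat (a point): point on the V-block, 52 mm above its origin: where the centre of the barrel comes to lie when seated, its axis along the block's x. The barrel's underside is then 12 mm above the web, so fingers fit down into the gap on both sides of it
- flank_left: the V's sloping side towards the block's +y, on both yokes, ground smooth (friction about 0.12), part of the V-block; its frame is the V-block's frame
- flank_right: the V's sloping side towards the block's -y, on both yokes, ground smooth (friction about 0.12), part of the V-block; its frame is the V-block's frame
- rest: low black plastic rest fixed to the bench, 100 (x) x 64 (y) mm, base 3 mm thick; origin at the centre of its underside. Two small ribs (x = -46..-38 and 38..46 mm, 20 mm high) carry the barrel along x, its axis 28 mm above the bench; the 76 mm between the ribs are open for fingers.
- barrel_center (a point): centre of the loose lens barrel, a plain aluminium tube with glass ends and fine dark grooves round its middle, 36 mm in diameter, 116 mm long, about 0.16 kg; the point's x is along the barrel's axis (the barrel may be rolled about it, and either end may lead)
- barrel: the same lens barrel as a body; origin at its centre, x along its axis
- ipa_bottle: bystander: squat white solvent bottle with a red cap, 54 mm in diameter, 112 mm high; origin at the centre of its underside
- flux_tin: bystander: small round tin with an orange lid, 50 mm in diameter, 18 mm high; origin at the centre of its underside
- solder_spool: bystander: spool of solder wire standing on its flange, 54 mm in diameter, 38 mm high; origin at the centre of its underside
Not all that is in view belongs to the job. Of the things that look like the barrel, the smaller one is meant.

How it is judged:
By the outcome, as a careful person would: the job done as asked, in the order asked, and still so for the second after the job is handed in, while the arm keeps its last pose, push and grip.
It also fails if it takes over 64 s, if anything falls off the work surface, if the arm or the gripper's body presses on something with over 40 N, if the wrist force passes 120 N, or if a joint passes its speed limit or range.

## Working session

There is one attempt and no reset: what is moved stays moved. The work goes in short steps, each a Python script; the robot and the scene stay as the last script left them, time stands still between calls to the robot, and variables do not carry over. Pictures are saved under pics/ and viewed, and the job is handed in when it is done.

```bash
ls; mkdir -p pics; python3 - <<'E'
from plant import r
import cv2, json
s=r.observe(); print(s)
for n in("side","top"):
    im=r.get_image(n); cv2.imwrite(f"pics/{n}0.png",im); c=r.calibration(n); print(n,c)
    for t in["plate","mark_a","mark_b","v_block","v_seat","rest","barrel","barrel_center","ipa_bottle","flux_tin","solder_spool"]:
        print(t,[(round(d["confidence"],2),[round(v,1) for v in d["centre"]]) for d in r.recognise(n,t)])
print(r.observe()["time_s"])
E
```

```text
pics
{'time_s': 0.0, 'joint_positions': array([-57.49622718,  29.12524689, -13.61044335,  86.00918836,
         7.20234357,  65.82678603,  -8.86817786]), 'dq': array([ 0.06148908, -0.03805219, -0.00560118,  0.05751201, -0.01899194,
       -0.02316787,  0.03541724]), 'joint_efforts': array([ 4.63363231e-04, -6.20588708e+01, -2.18647309e+00, -2.49659783e+01,
        1.27285425e-02,  1.18018567e-02,  3.95150408e-06]), 'ee_pos': array([0.27830846, 0.55904969, 0.23043072]), 'tool_rot': array([-90.00159902,   0.10226489,  63.54442403]), 'ft_force': array([-1.07644074,  0.60554704,  0.3597292 ]), 'moment': array([-0.00430239, -0.00139628,  0.04708297]), 'grip_width': 0.08550347059067422}
side {'camera_matrix': array([[452.91182358,   0.        , 321.68869087],
       [  0.        , 452.91182358, 201.33687703],
       [  0.        ,   0.        ,   1.        ]]), 'eye': array([0.53937586, 0.84115005, 0.65467924]), 'attitude': array([  57.18987173,   -0.76738658, -176.2818078 ])}
plate [(0.61, [352.6, 283.6])]
mark_a [(0.51, [291.0, 210.9])]
mark_b [(0.51, [291.0, 210.9])]
v_block [(0.6, [347
[... 456 characters left out ...]
        , 512.70859751, 207.87397846],
       [  0.        ,   0.        ,   1.        ]]), 'eye': array([ 0.36873856, -0.06424733,  1.0505119 ]), 'attitude': array([ 11.35236719,  -1.23239556, -90.79412409])}
plate [(0.64, [225.9, 239.6]), (0.6, [444.2, 217.5])]
mark_a [(0.68, [196.2, 269.8])]
mark_b [(0.68, [196.2, 269.8])]
v_block [(0.89, [268.6, 227.6])]
v_seat [(0.94, [268.4, 230.7]), (0.23, [224.7, 235.7])]
rest [(0.87, [427.8, 224.5])]
barrel [(0.79, [380.9, 274.8]), (0.65, [185.9, 220.2]), (0.63, [443.7, 218.0])]
barrel_center [(0.7, [376.9, 273.4]), (0.61, [442.3, 222.0])]
ipa_bottle [(0.82, [257.9, 138.0])]
flux_tin [(0.58, [331.4, 163.2])]
solder_spool [(0.82, [405.0, 157.3])]
1.2
```

View pics/top0.png

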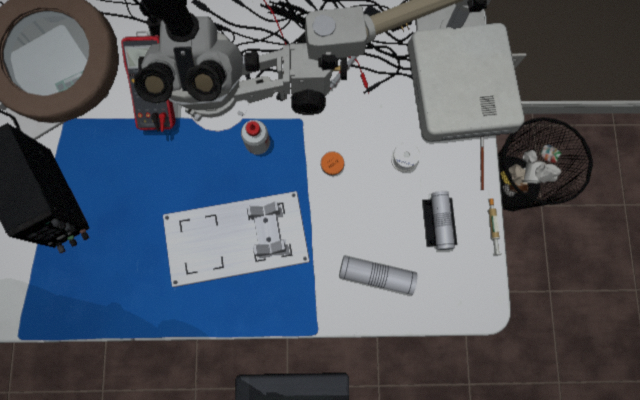

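View pics/side0.png

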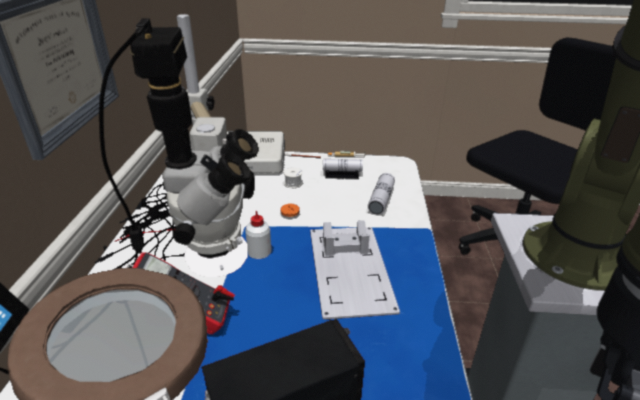

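The top view shows the V-block on mark A at about (268,230), the empty mark B at about (201,243), the barrel in its rest at (441,221), and the larger look-alike loose at (378,275). Next I'll zoom in to measure.

```bash
cat > h.py <<'E'
import numpy as np, cv2
from scipy.spatial.transform import Rotation as Ro
from scipy.optimize import least_squares
from plant import r
C={n:r.calibration(n) for n in("side","top")}
def cam(n):
    c=C[n]; return c["camera_matrix"],Ro.from_euler("xyz",c["attitude"],degrees=True).as_matrix(),c["eye"]
def proj(n,P):
    K,R,e=cam(n); p=(np.atleast_2d(P)-e)@R; p=p*[1,-1,-1]; q=p@K.T; return q[:,:2]/q[:,2:]
def ray(n,uv):
    K,R,e=cam(n); d=np.linalg.solve(K,[uv[0],uv[1],1])*[1,-1,-1]; return e,R@d
def onz(n,uv,z):
    e,d=ray(n,uv); return e+d*(z-e[2])/d[2]
def tri(a,b):
    (e1,d1),(e2,d2)=ray("top",a),ray("side",b); d1=d1/np.linalg.norm(d1);d2=d2/np.linalg.norm(d2)
    t=np.linalg.lstsq(np.c_[d1,-d2],e2-e1,rcond=None)[0]; p,q=e1+t[0]*d1,e2+t[1]*d2
    return (p+q)/2,np.linalg.norm(p-q)
E
python3 - <<'E'
from h import *
np.set_printoptions(precision=4,suppress=True)
print("vblock",tri((268.4,229),(347,241)))
print("barrel",tri((441,221),(343,165)))
print("decoy",tri((378,275),(381,194)))
print("tin",tri((331.4,163.2),(290.3,211)))
print("bottle",onz("top",(256,138),.06),"spool",onz("top",(405,157),.038))
a=cv2.imread("pics/top0.png");b=cv2.imread("pics/side0.png")
def crop(im,x0,y0,x1,y1,s,n): cv2.imwrite(n,cv2.resize(im[y0:y1,x0:x1],None,fx=s,fy=s,interpolation=cv2.INTER_CUBIC))
crop(a,155,185,315,295,5,"pics/t_plate.png");crop(a,410,180,470,260,7,"pics/t_bar.png")
crop(b,300,215,410,325,5,"pics/s_plate.png");crop(b,310,140,410,220,7,"pics/s_bar.png")
E
```

```text
vblock (array([0.5294, 0.0216, 0.0222]), np.float64(0.005950416275749484))
barrel (array([ 0.5444, -0.3295,  0.0283]), np.float64(0.0005481696297571677))
decoy (array([ 0.4383, -0.199 ,  0.0152]), np.float64(0.0014732799113316522))
tin (array([ 0.6733, -0.1094,  0.0075]), np.float64(0.0013173088223562346))
bottle [0.7126 0.0444 0.06  ] spool [ 0.6772 -0.2603  0.038 ]
```

View pics/t_plate.png

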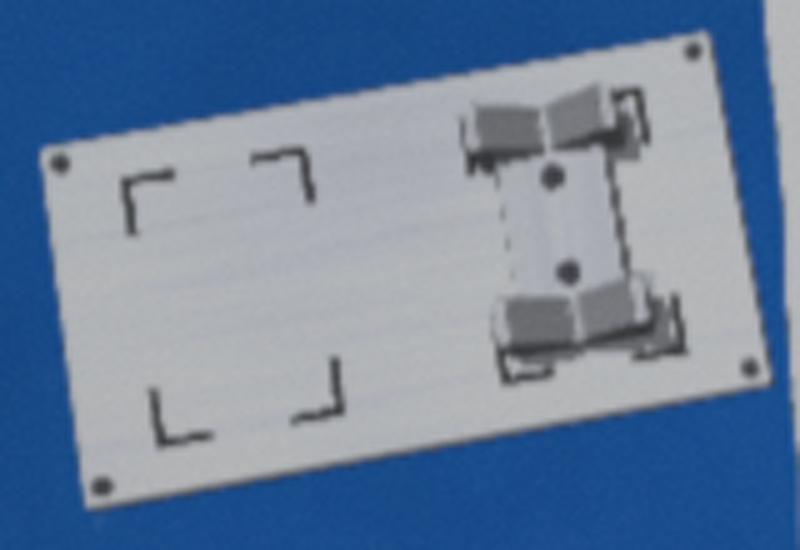

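View pics/s_plate.png

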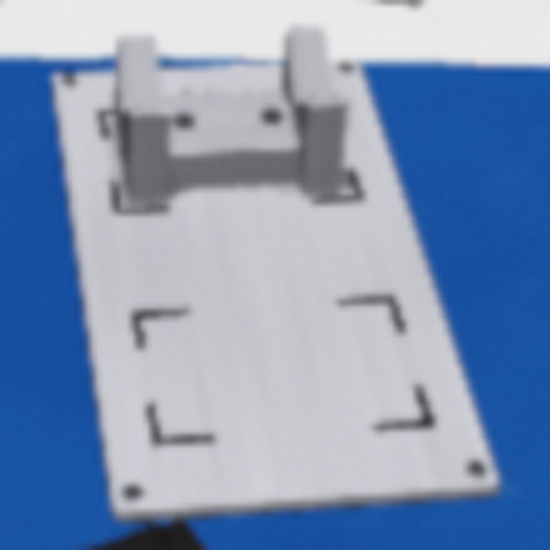

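View pics/t_bar.png

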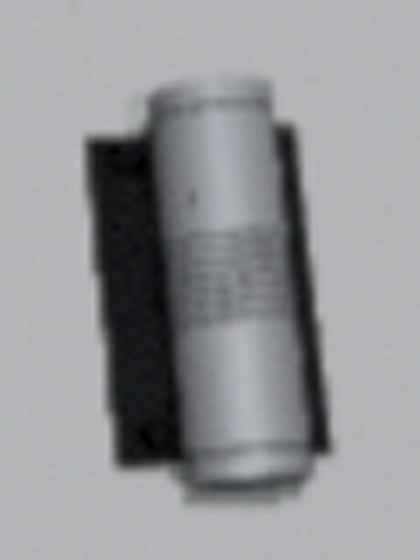

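View pics/s_bar.png

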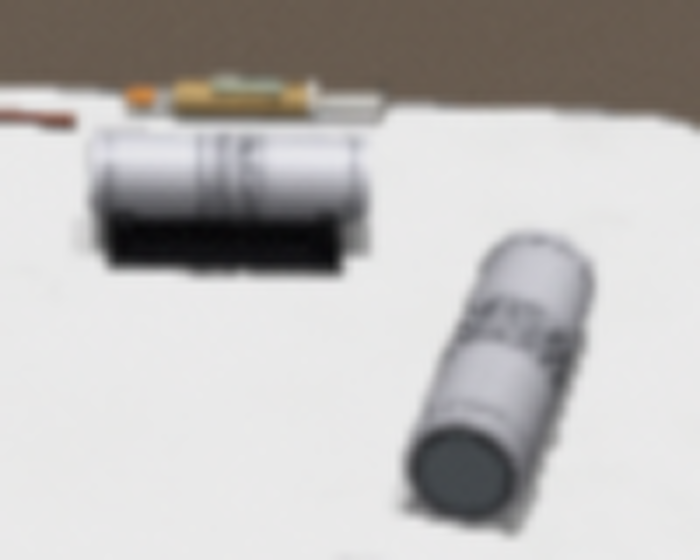

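The top crop shows mark B's corners at crop pixels (127,182), (304,153), (340,411) and (160,441), with clear plate corners. The block stands squarely on mark A. I'll fit the poses with both views together.

```bash
cat > fit.py <<'E'
from h import *
np.set_printoptions(precision=4,suppress=True)
def uc(p,x0,y0,s): return [x0+(p[0]+.5)/s-.5,y0+(p[1]+.5)/s-.5]
T=lambda *p:uc(p,155,185,5); S=lambda *p:uc(p,300,215,5)
TB=lambda *p:uc(p,410,180,7); SB=lambda *p:uc(p,310,140,7)
# model frame: x ahead-ish (up in top img), y left-ish
def fit(obs,x0,freez=True):
    M=np.array([o[1] for o in obs]); 
    def res(q):
        c,s=np.cos(q[3]),np.sin(q[3]); W=M@np.array([[c,s,0],[-s,c,0],[0,0,1]])+q[:3]
        return np.concatenate([proj(o[0],w)[0]-o[2] for o,w in zip(obs,W)])
    f=least_squares(res,x0,loss="soft_l1",f_scale=1.0); return f.x,res(f.x).reshape(-1,2)
P=lambda a,b:[a*.075,b*.14,0.008]
plate=[("top",P(1,1),T(40,148)),("top",P(1,-1),T(708,33)),("top",P(-1,-1),T(770,380)),("top",P(-1,1),T(85,503)),
 ("side",P(1,-1),S(54,75)),("side",P(-1,-1),S(362,68)),("side",P(-1,1),S(498,487)),("side",P(1,1),S(116,512))]
for nm,o in(("both",plate),("top",plate[:4]),("side",plate[4:])):
    q,e=fit(o,[.53,.1,0,.15]); print("plate",nm,q[:3],np.degrees(q[3]),"rms px",np.sqrt((e**2).mean()))
Mk=lambda a,b:[a*.053,b*.035,0.0]
k=.0015
Mk=lambda a,b:[a*(.053+k),b*(.035+k),0.0]
B=[("top",Mk(1,1),T(127,182)),("top",Mk(1,-1),T(304,153)),("top",Mk(-1,-1),T(340,411)),("top",Mk(-1,1),T(160,441)),
 ("side",Mk(1,-1),S(138,317)),("side",Mk(-1,-1),S(393,300)),("side",Mk(-1,1),S(430,424)),("side",Mk(1,1),S(157,440))]
A=[("top",Mk(1,-1),T(641,93)),("top",Mk(-1,-1),T(682,350)),("top",Mk(-1,1),T(506,381)),
 ("side",Mk(1,1),S(118,209)),("side",Mk(-1,1),S(359,197)),("side",Mk(1,-1),S(103,115))]
for L,o in(("A",A),("B",B)):
  for nm,oo in(("both",o),("top",[x for x in o if x[0]=="top"]),("side",[x for x in o if x[0]=="side"])):
    q,e=fit(oo,[.53,.1,0,.15]); print("mark",L,nm,q[:3],np.degrees(q[3]),"rms",np.sqrt((e**2).mean()))
E
python3 fit.py
```

```text
plate both [ 0.5181  0.0901 -0.0024] 9.486402411845827 rms px 0.5981990981412685
plate top [ 0.5197  0.0914 -0.0095] 9.55995745368507 rms px 0.3293471747862433
plate side [ 0.5173  0.0826 -0.0094] 9.409065826543985 rms px 0.4574031398492925
mark A both [0.5296 0.0204 0.0076] 9.121603535898448 rms 0.316166776490935
mark A top [0.53   0.0208 0.002 ] 9.120042694333009 rms 0.0750999666142438
mark A side [ 0.5302  0.0098 -0.0007] 9.655960341523732 rms 0.29243478900175646
mark B both [0.5059 0.1588 0.0077] 9.285027860978218 rms 0.25641568901695094
mark B top [ 0.5073  0.1612 -0.0034] 9.213848089850217 rms 0.1418382374578854
mark B side [0.5058 0.1544 0.0035] 9.336761731690178 rms 0.18239728496635313
```

```bash
cat > fit2.py <<'E'
from fit import *
a=tri(T(553,177),S(184,121));b=tri(T(568,272),S(271,117)); print("screws",a,b,"mid",(a[0]+b[0])/2, "yaw",np.degrees(np.arctan2(*(a[0]-b[0])[[1,0]])))
# overlay model
import sys
im=cv2.imread("pics/top0.png");im2=cv2.imread("pics/side0.png")
def overlay(pose,name,img,x0,y0,x1,y1,s,lines):
    o=cv2.resize(img[y0:y1,x0:x1],None,fx=s,fy=s,interpolation=cv2.INTER_CUBIC)
    x,y,z,w=pose;c,sn=np.cos(w),np.sin(w);Rm=np.array([[c,-sn,0],[sn,c,0],[0,0,1]])
    for l,col in lines:
        p=proj(name,(np.array(l,float)/1000)@Rm.T+[x,y,z]); p=((p-[x0,y0]+.5)*s-.5)
        cv2.polylines(o,[np.round(p*16).astype(int)],False,col,1,cv2.LINE_AA,4)
    return o
def vlines():
    L=[]
    for x in(-48,-30,30,48):
        L.append(([[x,-30,0],[x,-30,51],[x,-24,51],[x,0,26.5],[x,24,51],[x,30,51],[x,30,0]],(0,0,255)))
    for s in(-1,1):
        for y,z in((30,51),(-30,51),(24,51),(-24,51),(0,26.5),(30,0),(-30,0)): L.append(([[s*30,y,z],[s*48,y,z]],(0,255,0)))
    for y in(22,-22): L.append(([[-30,y,22],[30,y,22]],(255,0,255)))
    return L
def mlines(): 
    return [([[53,35,0],[53,-35,0],[-53,-35,0],[-53,35,0],[53,35,0]],(255,128,0))]
if __name__=="__main__":
    p=[.5296,.0204,.0076,np.radians(9.4)]
    cv2.imwrite("pics/ov_t.png",overlay(p,"top",im,235,185,315,275,7,vlines()+mlines()))
    cv2.imwrite("pics/ov_s.png",overlay(p,"side",im2,305,210,385,270,8,vlines()+mlines()))
E
python3 fit2.py | tail -1
```

```text
screws (array([0.5501, 0.0271, 0.0303]), np.float64(0.0011617187487798363)) (array([0.5111, 0.0208, 0.0303]), np.float64(0.0006357618200292177)) mid [0.5306 0.0239 0.0303] yaw 9.172756984766616
```

View pics/ov_t.png

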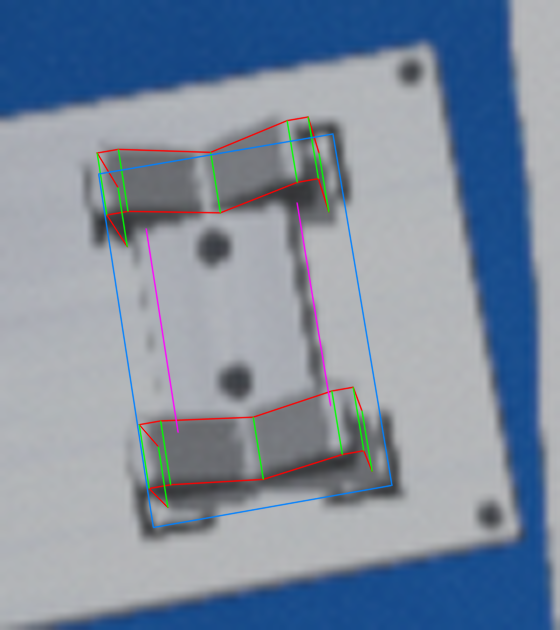

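View pics/ov_s.png

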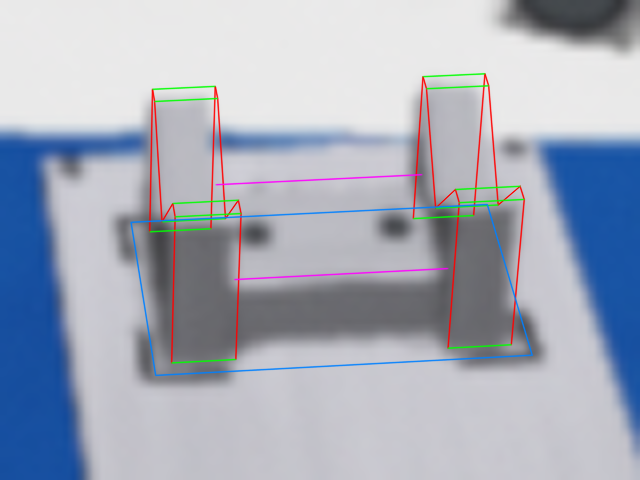

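```bash
cat > f3.py <<'E'
from fit2 import *
p=[.5300,.0235,.008,np.radians(9.2)]
m=[.5296,.0204,.008,np.radians(9.4)]
def mix(n,img,*a):
    o=overlay(p,n,img,*a,vlines())
    return o
a=mix("top",im,235,185,315,275,7);b=mix("side",im2,305,210,385,270,7)
h=max(a.shape[0],b.shape[0]);c=np.zeros((h,a.shape[1]+b.shape[1],3),np.uint8);c[:a.shape[0],:a.shape[1]]=a;c[:b.shape[0],a.shape[1]:]=b
c=c[:600,:]; cv2.imwrite("pics/ov2.png",cv2.resize(c,None,fx=.71,fy=.71) if 0 else c)
cv2.imwrite("pics/ov2a.png",a);cv2.imwrite("pics/ov2b.png",b)
E
python3 f3.py >/dev/null
```

```text
(no output)
```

View pics/ov2a.png

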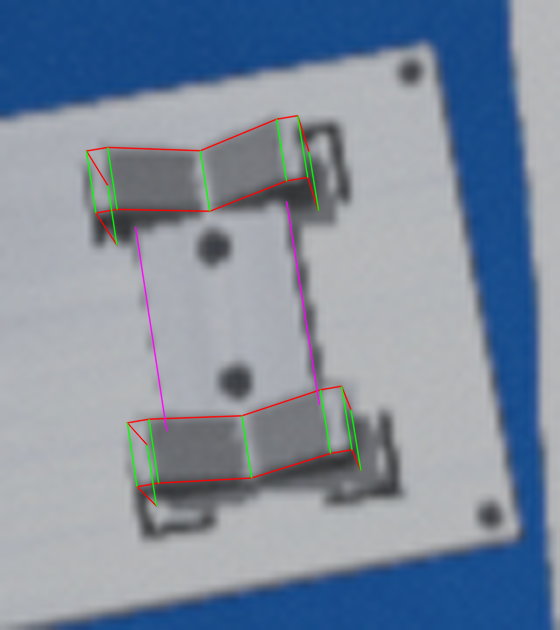

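View pics/ov2b.png

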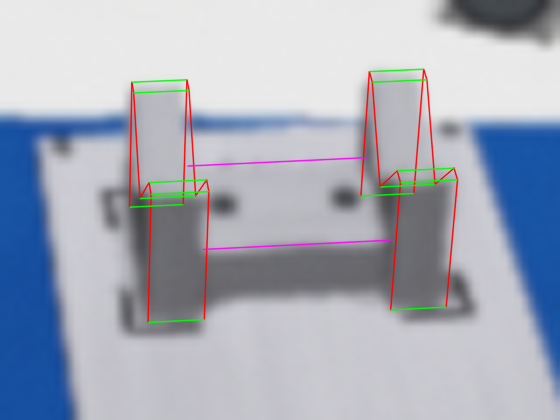

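```bash
python3 - <<'E'
import cv2
b=cv2.imread("pics/side0.png");cv2.imwrite("pics/sz.png",cv2.resize(b[215:262,318:378],None,fx=13,fy=12.5 if 0 else 12,interpolation=cv2.INTER_CUBIC))
E
```

```text
(no output)
```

View pics/sz.png

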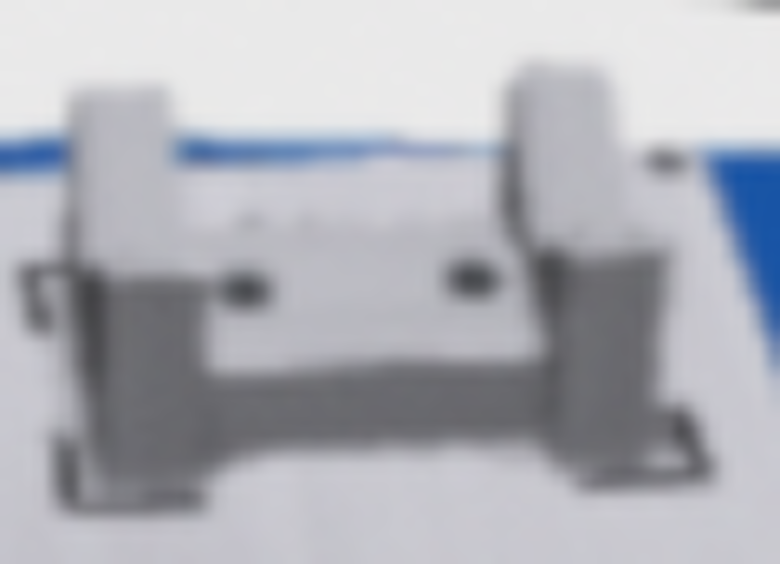

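```bash
cat > f4.py <<'E'
from fit2 import *
Z=lambda x,y:[318+(x+.5)/13-.5,215+(y+.5)/12-.5]
D=lambda x,y:uc((x,y),235,185,7)
mm=lambda *p:np.array(p)/1000
side=[("side",mm(48,30,51),Z(102,272)),("side",mm(48,30,0),Z(108,482)),("side",mm(30,30,0),Z(205,478)),
("side",mm(-30,30,51),Z(562,255)),("side",mm(-48,30,51),Z(668,248)),("side",mm(-30,30,0),Z(565,465)),("side",mm(-48,30,0),Z(655,458)),("side",mm(48,30,51),Z(102,272)),("side",mm(0,22,22),Z(380,369))]
top=[("top",mm(48,0,26.5),D(197,154)),("top",mm(30,0,26.5),D(207,211)),("top",mm(-30,0,26.5),D(243,418)),("top",mm(-48,0,26.5),D(250,480)),
("top",mm(48,-30,51),D(298,118)),("top",mm(-48,-30,51),D(358,455))]
def fitxyw(obs,x0,z=.008,yaw=None):
    M=np.array([o[1] for o in obs])
    def res(q):
        w=q[2] if yaw is None else yaw
        c,s=np.cos(w),np.sin(w); W=M@np.array([[c,s,0],[-s,c,0],[0,0,1]])+[q[0],q[1],z]
        return np.concatenate([proj(o[0],w_)[0]-o[2] for o,w_ in zip(obs,W)])
    f=least_squares(res,x0,loss="soft_l1"); return f.x[0],f.x[1],np.degrees(f.x[2]),np.sqrt((res(f.x)**2).mean())
if __name__=="__main__":
  for c,blk in(("top",top),("side",side)):
    print(c,"block",np.round(fitxyw(blk,[.53,.02,.15]),4))
    for n,o in(("A",A),("B",B)): print(c,n,np.round(fitxyw([x for x in o if x[0]==c],[.53,.02,.15]),4))
    print(c,"plate",np.round(fitxyw([x for x in plate if x[0]==c],[.53,.02,.15],0),4))
E
python3 f4.py|grep -E "^(top|side)"
```

```text
top block [0.5291 0.0234 9.6133 0.3323]
top A [0.5292 0.0204 9.1231 0.1434]
top B [0.5058 0.1588 9.2356 0.2825]
top plate [0.5184 0.09   9.5927 0.6055]
side block [0.5307 0.0227 8.8585 0.5064]
side A [0.5301 0.0205 9.5203 0.3821]
side B [0.506  0.159  9.3602 0.2333]
side plate [0.5178 0.092  9.3859 0.7327]
```

```bash
cat > f5.py <<'E'
from f4 import *
def axisc(cam_,uv,ax,zc=.028,R=.018):
    e=cam(cam_)[2]; c=onz(cam_,uv,zc)
    for _ in range(20):
        v=e-c; v=v-ax*(v@ax); v/=np.linalg.norm(v)
        q=onz(cam_,uv,zc+R*v[2]); c=q-R*v
    return c
if __name__=="__main__":
  f=axisc("top",TB(214,102),np.array([1,0,0.]));n=axisc("top",TB(248,449),np.array([1,0,0.]))
  ax=(f-n)/np.linalg.norm(f-n); f=axisc("top",TB(214,102),ax);n=axisc("top",TB(248,449),ax)
  print("BAR top",f,n,(f+n)/2,"yaw",np.degrees(np.arctan2(ax[1],ax[0])),axisc("top",TB(231.5,276),ax))
  f=axisc("side",SB(106,172),ax);n=axisc("side",SB(353,172),ax)
  print("BAR side",f,n,(f+n)/2,"yaw",np.degrees(np.arctan2(*(f-n)[[1,0]])),axisc("side",SB(232,172),ax))
  o=[("top",mm(50,32,3),TB(87,138)),("top",mm(50,-32,3),TB(297,125)),("top",mm(-50,-32,3),TB(330,453)),("top",mm(-50,32,3),TB(117,467))]
  print("BAR rest top",fitxyw(o,[.54,-.33,.1],0))
  o=[("side",mm(50,32,3),SB(107,265)),("side",mm(-50,32,3),SB(342,272))]
  print("BAR rest side",fitxyw(o,[.54,-.33,.1],0))
  for nm,ps in(("web",[(.530,.023,.011),(.530,.023,.15),(.506,.159,.011)]),("bar",[(.545,-.33,.012),(.545,-.33,.2)]),("seat",[(.506,.159,.05)])):
    for p in ps:
      for y in ((-80.5,99.5) if nm!="bar" else (-84.5,95.5)):
        q=r.ik(p,[-90,0,y]); print("BAR",nm,p,y,None if q is None else np.round(q,1))
E
python3 f5.py|grep BAR
```

```text
BAR top [ 0.5965 -0.3312  0.028 ] [ 0.4957 -0.335   0.028 ] [ 0.5461 -0.3331  0.028 ] yaw 2.1460060223429673 [ 0.5454 -0.3333  0.028 ]
BAR side [ 0.598  -0.3307  0.028 ] [ 0.4963 -0.34    0.028 ] [ 0.5472 -0.3354  0.028 ] yaw 5.195164993098731 [ 0.5462 -0.3355  0.028 ]
BAR rest top (np.float64(0.5472755958454664), np.float64(-0.33227073440205496), np.float64(2.351673466961889), np.float64(0.21635357870095087))
BAR rest side (np.float64(0.5478562679445984), np.float64(-0.32989575522484316), np.float64(1.7464375836248465), np.float64(0.36465640127296256))
BAR web (0.53, 0.023, 0.011) -80.5 [-17.7  38.7  19.5 114.7 -24.2  30.6 -61.6]
BAR web (0.53, 0.023, 0.011) 99.5 [  4.   37.4 -13.9 114.4  16.8  30.1  77.7]
BAR web (0.53, 0.023, 0.15) -80.5 [-22.5  27.4  25.8 107.2 -15.4  48.8 -69.4]
BAR web (0.53, 0.023, 0.15) 99.5 [  3.6  25.6 -12.6 106.8   7.3  48.3  86.8]
BAR web (0.506, 0.159, 0.011) -80.5 [-30.7  38.2  16.4 114.6 -20.4  29.9 -80.3]
BAR web (0.506, 0.159, 0.011) 99.5 [ -9.8  37.5 -15.7 114.4  19.   30.5  60.6]
BAR bar (0.545, -0.33, 0.012) -84.5 [ 13.3  46.2  27.3  97.8 -29.   43.1 -29.6]
BAR bar (0.545, -0.33, 0.012) 95.5 [ 34.1  43.1  -8.6  97.5   9.1  40.  116.3]
BAR bar (0.545, -0.33, 0.2) -84.5 [  2.7  38.8  48.5  87.2 -30.5  67.9 -27.9]
BAR bar (0.545, -0.33, 0.2) 95.5 [ 21.2  31.8  13.   86.9  -7.7  62.2 131.5]
BAR seat (0.506, 0.159, 0.05) -80.5 [-32.6  34.8  19.1 113.1 -19.   35.1 -81.5]
BAR seat (0.506, 0.159, 0.05) 99.5 [ -9.2  33.9 -16.5 112.8  15.9  35.4  63.5]
```

Both cameras agree:

| Item | x, y (m) | Yaw |
|---|---|---|
| Mark A | (.5297, .0204) | about 9.4° |
| Mark B | (.5059, .1589) | about 9.4° |
| V-block | (.530, .023) | about 9.4° |
| Barrel | (.546, -.334), axis at z about .028 | about 2.2° |

Next I'll move over the block and grip its web.

```bash
python3 - <<'E'
from h import *
np.set_printoptions(precision=4,suppress=True)
def st(t=""): s=r.observe(); print(t,round(s["time_s"],2),s["ee_pos"],s["tool_rot"],"F",s["ft_force"],"M",s["moment"],"w",round(s["grip_width"],4))
O=[-90,0,99.4]
r.move_l([.42,.12,.23],O,.25); st()
r.move_l([.530,.023,.12],O,.2); st("above")
cv2.imwrite("pics/t1.png",r.get_image("top")); cv2.imwrite("pics/s1.png",r.get_image("side"))
E
```

```text
3.2 [0.4197 0.1206 0.2301] [-90.0056  -0.0149  99.4511] F [-0.9399  0.8094 -0.4946] M [ 0.0457 -0.0205  0.0093] w 0.0857
above 4.27 [0.5297 0.0238 0.1204] [-90.015   -0.0236  99.4617] F [-0.4225  0.9743  0.4055] M [ 0.0023  0.0218 -0.0165] w 0.0855
```

```bash
python3 - <<'E'
import cv2,numpy as np
a=cv2.imread("pics/t1.png")[170:300,150:330];b=cv2.imread("pics/s1.png")[130:320,270:450]
a=cv2.resize(a,None,fx=2.2,fy=2.2);b=cv2.resize(b,None,fx=2.2,fy=2.2)
o=np.zeros((420,800,3),np.uint8);o[:a.shape[0],:a.shape[1]]=a;o[:b.shape[0],400:400+b.shape[1]]=b[:420];cv2.imwrite("pics/c1.png",o)
E
```

```text
(no output)
```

View pics/c1.png

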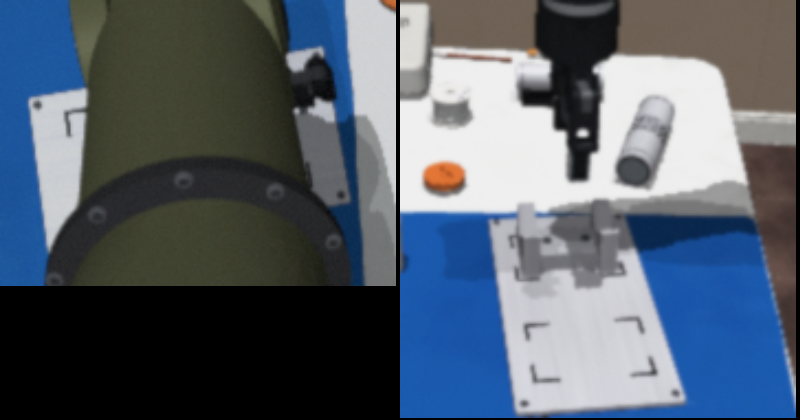

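In the side view the finger sits between the yokes, at about (578,165) in the composite with the yokes at 528 and 604. I'll descend and grip.

```bash
cat >> h.py <<'E'
np.set_printoptions(precision=4,suppress=True)
def st(t=""): s=r.observe(); print(t,round(s["time_s"],2),s["ee_pos"],s["tool_rot"],"F",s["ft_force"],"M",s["moment"],"w",round(s["grip_width"],4)); return s
E
python3 - <<'E'
from h import *
O=[-90,0,99.4]
r.move_l([.530,.023,.03],O,.15); st()
r.move_l([.530,.023,.0115],O,.05); st("down")
r.set_gripper(.055,25); st("pre")
r.set_gripper(.03,30); st("grip")
cv2.imwrite("pics/s2.png",cv2.resize(r.get_image("side")[200:330,280:420],None,fx=4,fy=4,interpolation=cv2.INTER_CUBIC))
E
```

```text
5.12 [0.5304 0.0232 0.0307] [-90.0518   0.0029  99.4158] F [-0.7906  0.321   0.3432] M [-0.0227  0.0555 -0.0085] w 0.0853
down 5.63 [0.5298 0.023  0.0112] [-89.9637  -0.0035  99.4019] F [0.2257 0.0104 0.0377] M [-0.02    0.0344  0.0117] w 0.0857
pre 6.04 [0.5301 0.023  0.0116] [-90.0107   0.002   99.3977] F [-0.2189 -0.3645 -0.9782] M [ 0.0133 -0.002  -0.0314] w 0.0548
grip 6.29 [0.5302 0.023  0.0117] [-90.0234   0.0035  99.4017] F [-0.8642  0.3351  3.9194] M [-0.1008  0.1083  0.0099] w 0.0433
```

View pics/s2.png

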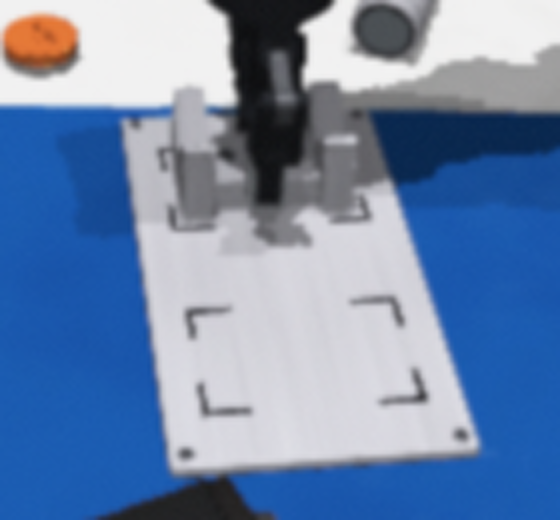

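```bash
python3 - <<'E'
from h import *
O=[-90,0,99.45]
for i in (1,2,3,4):
    f=i/4; r.move_l([.530-.0241*f,.023+.1359*f,.0114],O,.06); st(str(i))
cv2.imwrite("pics/s3.png",cv2.resize(r.get_image("side")[215:335,290:410],None,fx=5,fy=5,interpolation=cv2.INTER_CUBIC))
E
```

```text
1 7.07 [0.5241 0.0587 0.0117] [-90.0574  -0.0581  99.5338] F [-0.1052  1.3643  5.9345] M [0.2184 0.1369 0.0199] w 0.0435
2 7.79 [0.5181 0.0926 0.0117] [-90.0569  -0.0609  99.5322] F [0.0957 2.7528 5.4384] M [ 0.1567  0.1407 -0.0014] w 0.0436
3 8.52 [0.512  0.1266 0.0117] [-90.0568  -0.0648  99.5343] F [-0.6342  1.3153  5.476 ] M [0.2247 0.1423 0.0156] w 0.0435
4 9.24 [0.5059 0.1606 0.0118] [-90.0585  -0.0695  99.5297] F [-0.7301  1.5879  4.9966] M [ 0.1427  0.1607 -0.0446] w 0.0432
```

View pics/s3.png

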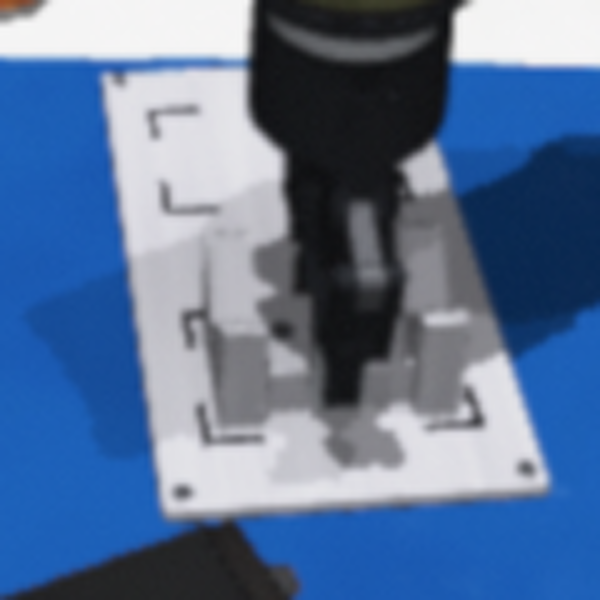

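```bash
python3 - <<'E'
from h import *
r.sleep(.5); s=st(); 
r.recognise
r.sleep(.3); st()
im=r.get_image("side"); cv2.imwrite("pics/s4raw.png",im)
cv2.imwrite("pics/s4.png",cv2.resize(im[270:310,325:390],None,fx=12,fy=12,interpolation=cv2.INTER_CUBIC))
E
```

```text
9.79 [0.5058 0.1606 0.0117] [-90.0497  -0.0761  99.5266] F [-0.3269  1.2915  6.1578] M [0.1568 0.0847 0.0104] w 0.0432
 10.09 [0.5058 0.1606 0.0117] [-90.0518  -0.0766  99.5256] F [-0.353   1.8562  5.611 ] M [0.1969 0.1176 0.0084] w 0.043
```

View pics/s4.png

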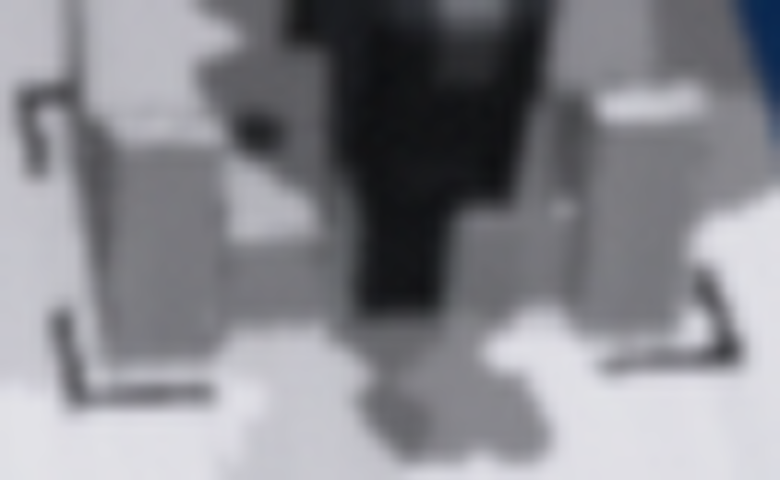

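```bash
cat > f6.py <<'E'
from f4 import *
q=lambda x,y:uc((x,y),325,270,12)
blk=[("side",mm(48,30,0),q(107,364)),("side",mm(30,30,0),q(214,360)),("side",mm(-30,30,0),q(580,337)),("side",mm(-48,30,0),q(680,332)),
("side",mm(48,30,51),q(107,138)),("side",mm(30,30,51),q(220,135)),("side",mm(-30,30,51),q(598,115)),("side",mm(-48,30,51),q(708,105))]
mk=[("side",Mk(1,1),q(78,398)),("side",Mk(-1,1),q(732,356)),("side",Mk(1,-1),q(25,95))]
print("RES",fitxyw(blk,[.506,.159,.16]),fitxyw(mk,[.506,.159,.16]),fitxyw(blk[:4],[.506,.159,.16]))
im=cv2.imread("pics/s4raw.png")
p=[.506,.1605,.008,np.radians(9.45)]
o=overlay(p,"side",im,315,250,395,310,9,vlines())
p=[.506,.159,.008,np.radians(9.45)]
cv2.imwrite("pics/s4ov.png",o)
E
python3 f6.py|grep RES
```

```text
RES (np.float64(0.5070412174302498), np.float64(0.15905963034233644), np.float64(8.944619095976517), np.float64(0.3039087738473958)) (np.float64(0.5064441430550315), np.float64(0.1584250145342815), np.float64(9.715055946653749), np.float64(0.07665140864119707)) (np.float64(0.5066854235902014), np.float64(0.15834640719842186), np.float64(9.015832123452256), np.float64(0.17205587569283085))
```

View pics/s4ov.png

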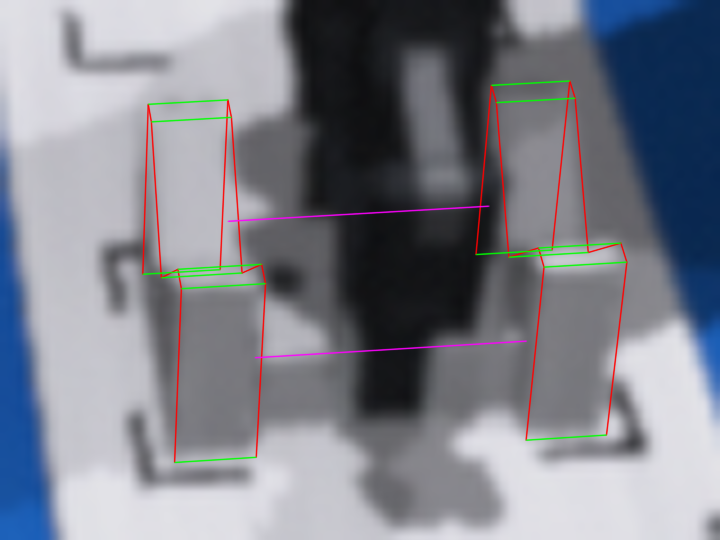

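By the side camera, the block sits within about 0.6 mm of mark B's centre. I'll release, rise, and check from the top on the way to the barrel.

```bash
python3 - <<'E'
from h import *
p=r.observe()["ee_pos"]
r.set_gripper(.07); st("rel")
r.set_gripper(.085)
r.move_l([p[0],p[1],.15],None,.12); st("up")
r.move_l([.546,-.333,.16],[-90,0,92.2],.3); st("bar")
im=r.get_image("top"); cv2.imwrite("pics/t5raw.png",im)
im2=r.get_image("side"); cv2.imwrite("pics/s5raw.png",im2)
cv2.imwrite("pics/t5.png",cv2.resize(im[195:285,160:280],None,fx=6,fy=6,interpolation=cv2.INTER_CUBIC))
cv2.imwrite("pics/s5.png",im2)
E
```

```text
rel 10.52 [0.5057 0.1589 0.0112] [-89.9696   0.0032  99.4449] F [-0.7053  0.2007 -0.1097] M [-0.0398 -0.0158  0.0427] w 0.0703
up 12.12 [0.5054 0.1604 0.1493] [-89.9257   0.015   99.4534] F [-0.3729 -0.7913  0.4028] M [-0.0054  0.034  -0.0101] w 0.085
bar 13.93 [ 0.5464 -0.3312  0.16  ] [-90.0042  -0.0575  92.3229] F [ 0.128  -0.0711  0.704 ] M [0.0564 0.0195 0.0292] w 0.0852
```

View pics/t5.png

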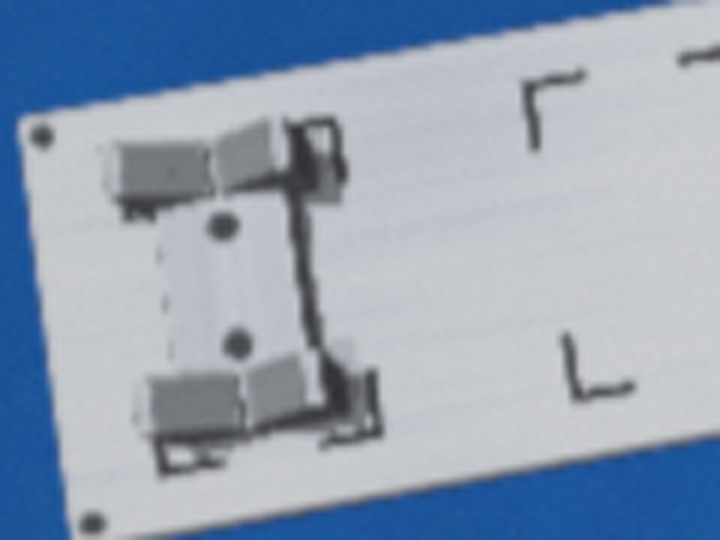

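View pics/s5.png

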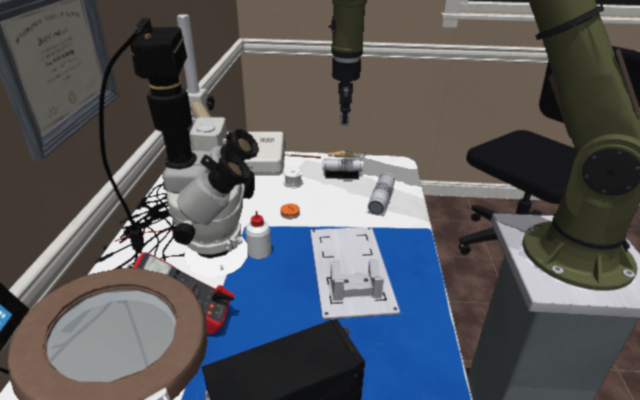

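```bash
cat > f7.py <<'E'
from f4 import *
im=cv2.imread("pics/t5raw.png");im2=cv2.imread("pics/s5raw.png")
import sys
p=[float(sys.argv[1]),float(sys.argv[2]),.008,np.radians(float(sys.argv[3]))]
m=[.5059,.1589,.008,np.radians(9.45)]
def two(n,img,*a):
    return overlay(p,n,img,*a,vlines())
a=two("top",im,165,200,240,285,7);b=two("side",im2,322,248,392,310,8 if 0 else 7)
o=np.zeros((595,525+490,3),np.uint8);o[:a.shape[0],:525]=a;o[:b.shape[0],525:]=b
cv2.imwrite("pics/ov7.png",cv2.resize(o,(800,469)))
cv2.imwrite("pics/ov7s.png",cv2.resize(im2[248:310,322:392],None,fx=11,fy=9.6,interpolation=cv2.INTER_CUBIC))
E
python3 f7.py .5059 .1589 9.45 >/dev/null
```

```text
(no output)
```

View pics/ov7.png

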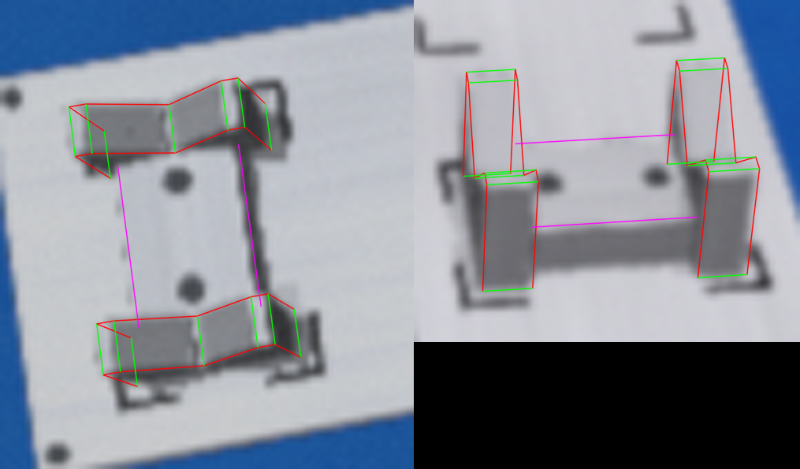

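View pics/ov7s.png

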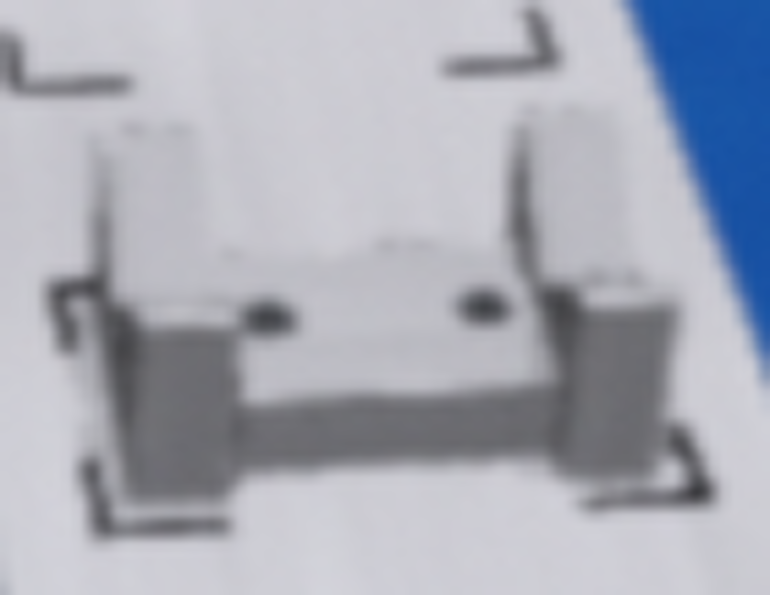

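```bash
cat > f8.py <<'E'
from f4 import *
q=lambda x,y:[322+(x+.5)/11-.5,248+(y+.5)/9.6-.5]
blk=[("side",mm(48,30,0),q(135,498)),("side",mm(30,30,0),q(230,496)),("side",mm(-30,30,0),q(562,476)),("side",mm(-48,30,0),q(655,472)),
("side",mm(48,30,51),q(135,320)),("side",mm(30,30,51),q(238,318)),("side",mm(-30,30,51),q(583,305)),("side",mm(-48,30,51),q(678,298))]
mk=[("side",Mk(1,1),q(100,527)),("side",Mk(-1,1),q(705,494)),("side",Mk(1,-1),q(55,287))]
d=lambda x,y:uc((x,y),160,195,6)
tb=[("top",mm(48,0,26.5),d(212,147)),("top",mm(30,0,26.5),d(220,195)),("top",mm(-30,0,26.5),d(243,373)),("top",mm(-48,0,26.5),d(249,428)),
]
tm=[("top",Mk(1,-1),d(338,124)),("top",Mk(-1,-1),d(376,434)),("top",Mk(-1,1),d(163,470))]
for n,o in(("side blk",blk),("side mk",mk),("top blk",tb),("top mk",tm)): print("RES",n,np.round(fitxyw(o,[.506,.159,.16]),4))
E
python3 f8.py|grep RES
```

```text
RES side blk [0.5069 0.1585 8.8538 0.422 ]
RES side mk [0.5067 0.158  9.6389 0.1486]
RES top blk [0.5056 0.1593 9.26   0.2178]
RES top mk [0.506  0.1584 8.5958 0.2994]
```

The block measures within 1 mm and 1° of mark B's centre in both views. Now I'll pick up the barrel.

```bash
python3 - <<'E'
from h import *
O=[-90,0,92.2]
r.sleep(.3); st("settled")
r.move_l([.546,-.3325,.06],O,.15); st()
im=r.get_image("side"); cv2.imwrite("pics/s6.png",cv2.resize(im[100:220,280:420],None,fx=4.5,fy=4.5,interpolation=cv2.INTER_CUBIC))
E
```

```text
settled 14.32 [ 0.5461 -0.3327  0.1601] [-90.0056   0.0024  92.2217] F [-0.005  -0.4059  0.2046] M [-0.0209 -0.0251  0.0156] w 0.0851
 15.14 [ 0.5465 -0.3328  0.0608] [-90.0564   0.0365  92.1936] F [0.0222 0.6148 0.7349] M [-0.0348 -0.0237  0.0245] w 0.0853
```

View pics/s6.png

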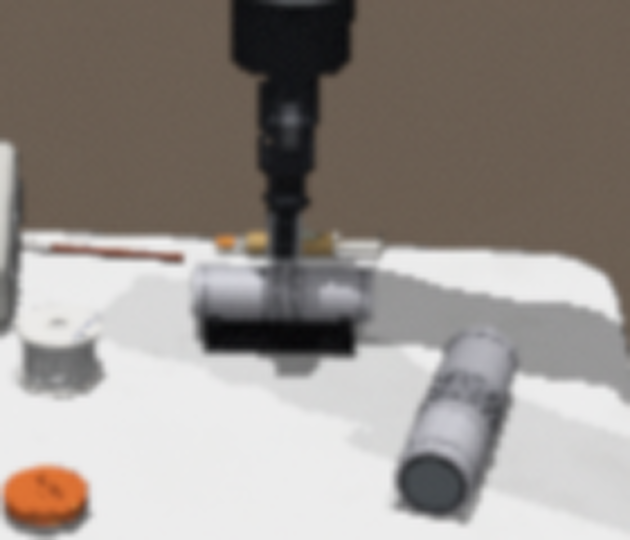

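The finger column (about 286) lies on the barrel's middle, which spans about 193–373 with its grooves at about 287. I'll descend and grip.

```bash
python3 - <<'E'
from h import *
O=[-90,0,92.2]
r.move_l([.546,-.3325,.0075],O,.08); st("down")
r.set_gripper(.046,25); r.sleep(.1); st("pre")
r.set_gripper(.02,55); r.sleep(.2); st("grip")
r.move_l([.546,-.3325,.0375],None,.06); r.sleep(.3); st("lift")
im=r.get_image("side"); cv2.imwrite("pics/s7raw.png",im); cv2.imwrite("pics/s7.png",cv2.resize(im[100:220,280:420],None,fx=4.5,fy=4.5,interpolation=cv2.INTER_CUBIC))
cv2.imwrite("pics/t7raw.png",r.get_image("top"))
E
```

```text
down 16.0 [ 0.5462 -0.3326  0.0076] [-90.014    0.0093  92.2005] F [0.3974 0.8241 0.2406] M [ 0.0356 -0.0178  0.0246] w 0.0848
pre 16.57 [ 0.546  -0.3325  0.0076] [-90.0061   0.0037  92.1974] F [0.2482 0.1251 0.1256] M [-0.0319  0.055  -0.0615] w 0.0459
grip 17.02 [ 0.546  -0.3323  0.0078] [-90.003   -0.0105  92.2131] F [-2.0174  1.5098  5.5442] M [0.4252 0.3626 0.0795] w 0.0346
lift 17.97 [ 0.5458 -0.3324  0.0371] [-89.9686  -0.0188  92.1991] F [-0.4387 -0.3007 -0.2781] M [ 0.013  -0.071  -0.0054] w 0.0347
```

View pics/s7.png

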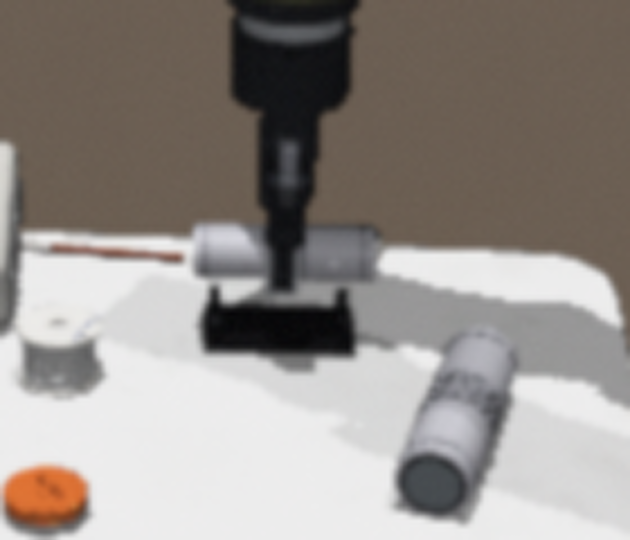

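```bash
cat > f9.py <<'E'
from h import *
import cv2
w=np.radians(2.2);ax=np.array([np.cos(w),np.sin(w),0])
c0=np.array([.5458,-.3324,.0574])
im=cv2.imread("pics/s7raw.png");o=cv2.resize(im[130:190,300:385],None,fx=9,fy=9,interpolation=cv2.INTER_CUBIC)
th=np.linspace(0,2*np.pi,60)
for e in(-.058,.058,0):
    P=c0+ax*e+.018*(np.cos(th)[:,None]*np.array([-ax[1],ax[0],0])+np.sin(th)[:,None]*[0,0,1])
    p=(proj("side",P)-[300,130]+.5)*9-.5
    cv2.polylines(o,[np.round(p).astype(int)],True,(0,0,255),1,cv2.LINE_AA)
im=cv2.imread("pics/t7raw.png");o2=cv2.resize(im[160:260,400:480],None,fx=6,fy=6,interpolation=cv2.INTER_CUBIC)
cv2.imwrite("pics/s7b.png",o);cv2.imwrite("pics/t7.png",o2)
E
python3 f9.py
```

```text
(no output)
```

View pics/s7b.png

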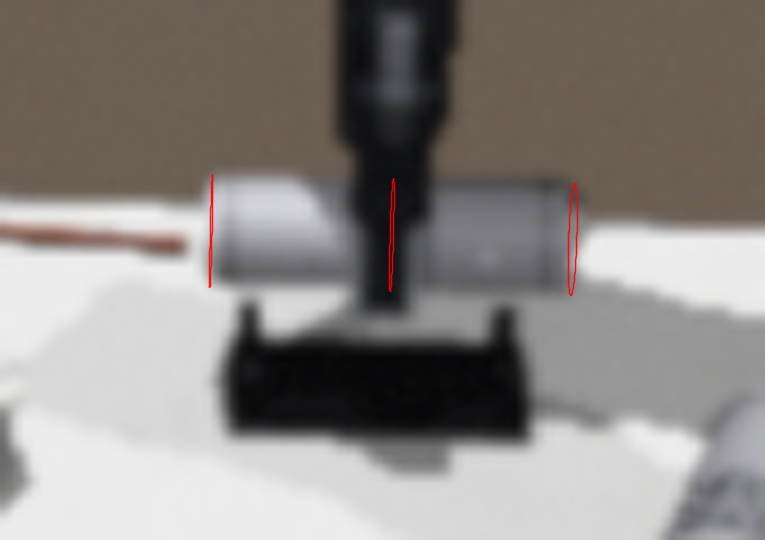

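View pics/t7.png

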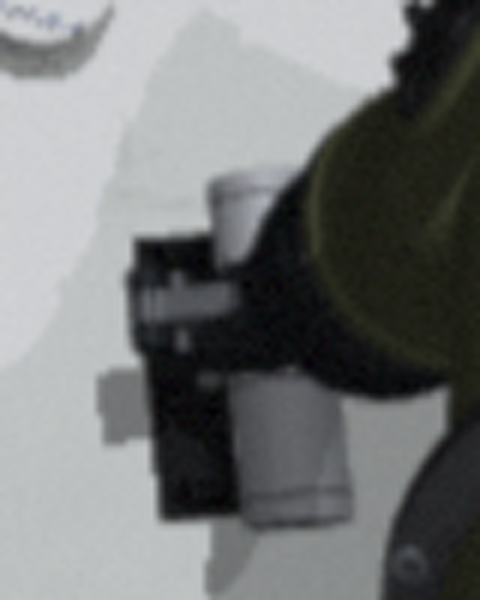

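The barrel is centred in the grip within about 1 mm and level. I'll carry it over the V.

```bash
python3 - <<'E'
from h import *
r.move_l([.546,-.3325,.15],None,.15)
r.move_l([.506,.1588,.15],[-90,0,99.4],.25); r.sleep(.4); st("over")
r.move_l([.506,.1588,.07],None,.1); r.sleep(.4); st("above")
s=[r.observe()["ft_force"] for _ in range(5)]; print(np.mean(s,0))
im=r.get_image("side"); cv2.imwrite("pics/s8raw.png",im); cv2.imwrite("pics/s8.png",cv2.resize(im[215:315,310:410],None,fx=6,fy=6,interpolation=cv2.INTER_CUBIC))
im=r.get_image("top"); cv2.imwrite("pics/t8raw.png",im); cv2.imwrite("pics/t8.png",cv2.resize(im[180:290,150:280],None,fx=5,fy=5,interpolation=cv2.INTER_CUBIC))
E
```

```text
over 21.49 [0.506  0.1586 0.15  ] [-89.9996   0.0011  99.3833] F [ 0.7971 -0.0789 -1.9522] M [-0.0674 -0.0365 -0.013 ] w 0.0345
above 22.84 [0.5061 0.1588 0.0702] [-90.0235  -0.0045  99.3986] F [-0.1446 -0.4954 -1.2771] M [0.0368 0.0294 0.0416] w 0.0347
[-0.1446 -0.4954 -1.2771]
```

View pics/s8.png

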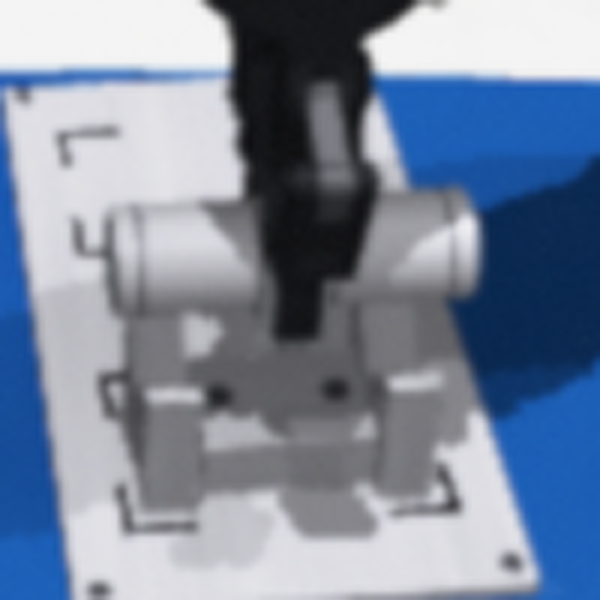

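View pics/t8.png

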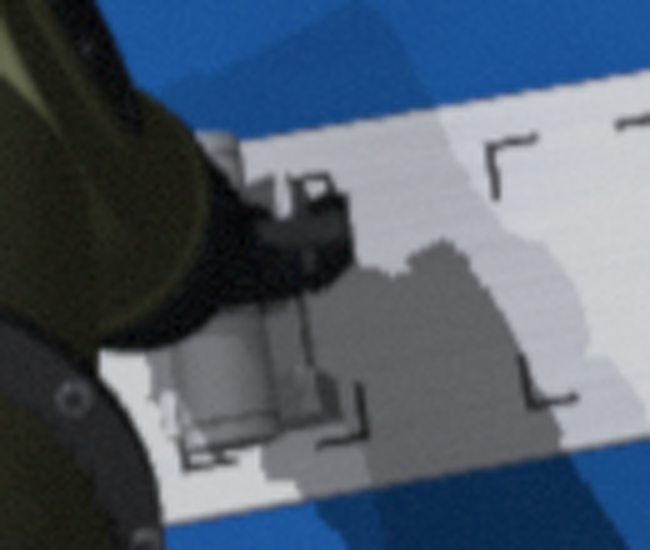

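The barrel is parallel to the block and above both yokes. I'll descend slowly, watching the force.

```bash
python3 - <<'E'
from h import *
def F(n=4):
    L=[]
    for _ in range(n): r.sleep(.06); L.append(r.observe()["ft_force"])
    return np.mean(L,0)
r.move_l([.506,.1588,.046],None,.06); r.sleep(.2); f0=F(); print("free",f0)
z=.046
while z>.036:
    z-=.001; r.move_l([.506,.1588,z],None,.02); f=F(3); s=r.observe()
    print(round(z,4),s["ee_pos"],f-f0,np.round(s["moment"],2))
    if (f-f0)[2]>4: break
print(r.observe()["time_s"])
E
```

```text
free [-0.1793  0.2207 -1.3319]
0.045 [0.506  0.1588 0.045 ] [0.0575 0.1962 0.1181] [-0.04 -0.07 -0.05]
0.044 [0.506  0.1588 0.044 ] [ 0.5006 -0.6247  0.4112] [-0.03 -0.   -0.01]
0.043 [0.506  0.1588 0.043 ] [ 0.9865  0.0734 -0.4088] [0.01 0.   0.03]
0.042 [0.506  0.1588 0.042 ] [ 0.3577 -0.1939  0.0002] [0.02 0.02 0.03]
0.041 [0.5061 0.159  0.0411] [0.6918 1.2283 0.3611] [0.23 0.02 0.01]
0.04 [0.5061 0.1589 0.04  ] [0.7084 1.0646 1.3024] [ 0.31 -0.12 -0.01]
0.039 [0.5062 0.1589 0.0396] [-1.4074  0.6172  7.9263] [0.25 0.25 0.02]
26.9
```

Seating contact came at TCP z about .0397, as expected. I'll trim the press to about 10 N and check the pictures.

```bash
python3 - <<'E'
from h import *
f0=np.array([-.18,.22,-1.33])
def F(n=8):
    L=[]
    for _ in range(n): r.sleep(.06); L.append(r.observe()["ft_force"])
    return np.mean(L,0)-f0
z=.039; f=F(); print(z,f)
while f[2]<9.7 and z>.037:
    z-=.00015; r.move_l([.506,.1588,z],None,.02); f=F(); print(round(z,5),f)
st()
im=r.get_image("side"); cv2.imwrite("pics/s9raw.png",im); cv2.imwrite("pics/s9.png",cv2.resize(im[225:315,315:405],None,fx=6.6,fy=6.6,interpolation=cv2.INTER_CUBIC))
im=r.get_image("top"); cv2.imwrite("pics/t9raw.png",im); cv2.imwrite("pics/t9.png",cv2.resize(im[190:290,155:275],None,fx=6,fy=6,interpolation=cv2.INTER_CUBIC))
E
```

```text
0.039 [-1.5117  0.9885  8.1726]
0.03885 [-1.4068  1.1223  9.8596]
 28.08 [0.5062 0.1589 0.0396] [-90.0504  -0.0049  99.4056] F [-1.9504  1.3138  8.7089] M [0.1822 0.3437 0.0041] w 0.0343
```

View pics/s9.png

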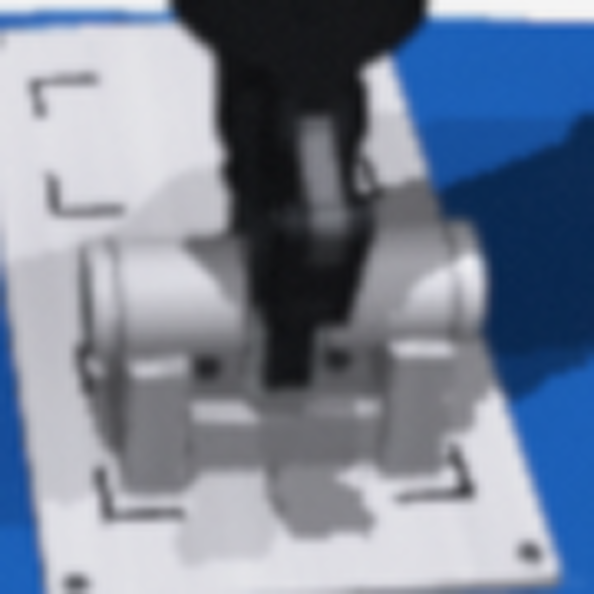

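View pics/t9.png

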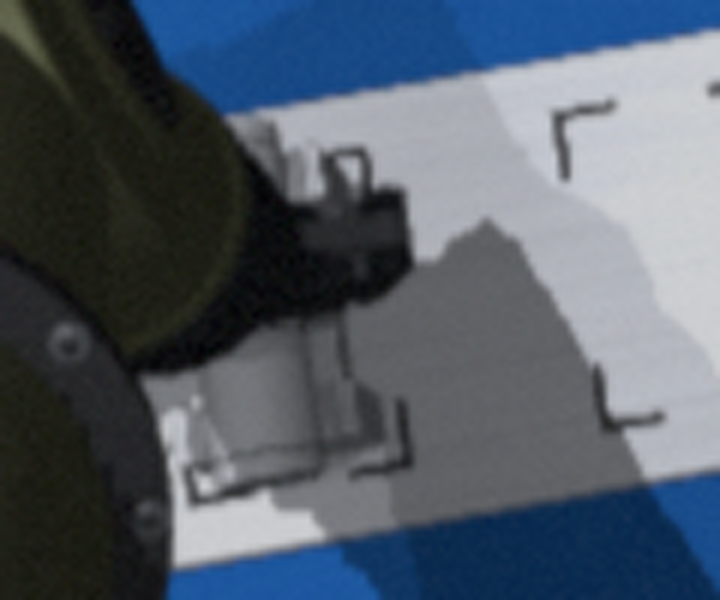

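```bash
python3 - <<'E'
import cv2
im=cv2.imread("pics/s9raw.png"); cv2.imwrite("pics/s9z.png",cv2.resize(im[270:308,325:392],None,fx=11.5,fy=11.5,interpolation=cv2.INTER_CUBIC))
E
```

```text
(no output)
```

View pics/s9z.png

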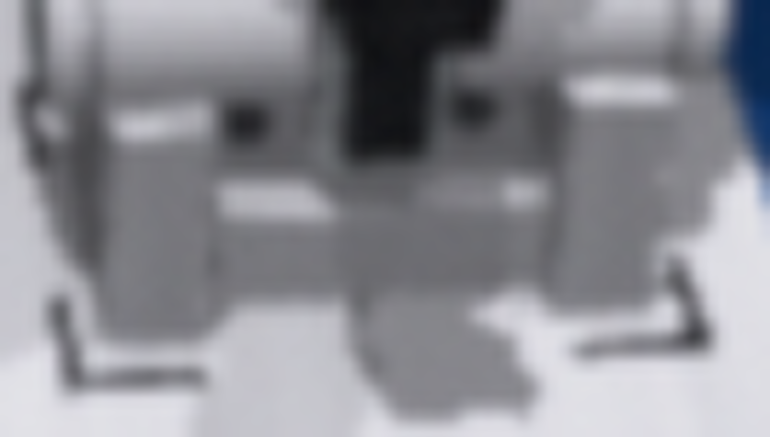

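```bash
cat > f10.py <<'E'
from f4 import *
q=lambda x,y:uc((x,y),325,270,11.5)
blk=[("side",mm(48,30,0),q(105,340)),("side",mm(30,30,0),q(207,337)),("side",mm(-30,30,0),q(553,310)),("side",mm(-48,30,0),q(650,306)),
("side",mm(48,30,51),q(112,137)),("side",mm(30,30,51),q(212,133)),("side",mm(-30,30,51),q(570,103)),("side",mm(-48,30,51),q(675,98))]
mk=[("side",Mk(1,1),q(73,382)),("side",Mk(-1,1),q(702,340)),("side",Mk(1,-1),q(25,82))]
for n,o in(("blk",blk),("mk",mk),("near bottom",blk[:4])): print("RES",n,np.round(fitxyw(o,[.506,.159,.16]),4))
E
python3 f10.py|grep RES
```

```text
RES blk [ 0.5076  0.1578 10.22    0.5328]
RES mk [0.5064 0.1578 9.3549 0.2228]
RES near bottom [0.507  0.1559 9.7807 0.1596]
```

The block is still within about 1–2 mm of mark B's centre, against a 5 mm margin, and within 1°. I'll do a final steadiness check and hand in.

```bash
python3 - <<'E'
from h import *
f0=np.array([-.18,.22,-1.33]); L=[]
for _ in range(10): r.sleep(.08); L.append(r.observe()["ft_force"]-f0)
print(np.mean(L,0),np.std(L,0)); st()
im=r.get_image("top"); im2=r.get_image("side")
for n in("flux_tin","solder_spool","ipa_bottle"):
    d=r.recognise("side",n); print(n,d[0] if d else None)
r.job_done(); print("done")
E
```

```text
[-1.5039  0.7955  9.8592] [0.4709 0.3429 0.3758]
 29.02 [0.5062 0.159  0.0396] [-90.0496  -0.0071  99.4049] F [-0.8686  0.9514  8.8906] M [0.1887 0.3375 0.0036] w 0.0346
flux_tin {'centre': [290.1, 210.5], 'confidence': 0.78}
solder_spool {'centre': [294.0, 176.4], 'confidence': 0.76}
ipa_bottle {'centre': [256.8, 237.7], 'confidence': 0.6}
the job is handed in; nothing more can be done
done
```

The V-block is on the empty marked place, and the barrel is held pressed in its V at 9.9 N. I handed the job in at about 29 s.

- **Slide:** I gripped the block by its web and slid it 138 mm along the plate under a light downward push of about 5 N, so it was never lifted. With the barrel pressed in, the side view puts it 1–2 mm from the centre of the marks and within about 1° of square (the margin is 5 mm). The top view showed it within 1 mm before the barrel went in.
- **Barrel:** I took the smaller look-alike from its rest and centred it in the grip to about 1 mm. It touched the V at the expected height: tool at z = 39.6 mm, against 39.7 mm predicted.
- **Press:** The side force is about 1.7 N, so by estimate both sloping sides carry load, at roughly 8 N and 6 N. I worked that out from the wrist force rather than measuring it on each side.
- **Bystanders:** The networks find the bottle, tin and spool within about 3 pixels of where they started.

**Disagreements:**
- The two cameras differ by 1–2 mm in places.
- A fit of only the block's near bottom edge put it about 2 mm off centre along the plate. Fitting all its visible corners showed no such offset. Both are still inside the marks.
- While gripping the block, the arm stood 1.7 mm off its commanded y and sprang back on release. The pictures afterwards showed the block still centred.

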